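Couple a filling spout to the sauce depositor

ROBOT

A 6-joint arm with a two-finger parallel gripper is mounted at the origin on a cart in front of the work surface, level with it; the furniture and walls round the work are solid. World frame = base frame: x ahead of the robot, y to its left, z up, the work surface at z = 0. Lengths are in mm, angles in rad, forces in N, time in s.
With the tool pointing down it reaches from about 375 to 900 mm from the base axis. Payload 3.1 kg.
Tool frame: the origin (TCP) lies on the centre line of the jaws, within the pads' length; the fingertips stand robot.tips_ahead ahead of it and the grasp point (between the pads) lies 8 mm behind it (robot.tips_ahead is the distance from the TCP to the fingertips, in mm); z points along the fingers, y is the line along which they close (so a half turn about z gives the same grasp; the last joint's range is limited). The gripper opens to 87 mm and grips with 3 to 60 N. Pads are 19 mm wide; open, the fingers measure 117 mm over their backs; the gripper's body (75 mm by 190 mm) begins 51 mm behind the grasp point.
Start: joints at [0.953, 0.527, 1.433, -0, 1.181, -0.178], TCP at [266.057, 565.518, 233.548] pointing down, gripper open.
Joint ranges: [-3.08, 3.08], [-0.75, 2.2], [0.22, 2.44], [-1.43, 4.57], [0, 2.65], [-2.85, 2.85]. Speed limits (rad/s): [2.79, 2.79, 3.14, 3.14, 3.14, 3.14].

INTERFACE

Orientations are given as a 3x3 rotation matrix whose columns are the frame's x, y, z axes.
In Python, from bench import robot, snapshot, calibration, spot_in, place_of gives the robot as it stands.
- The arm moves only by the tool servo_tool, never from a script. Its arguments are lists of equal length, an entry for each row: "translation": the shift along the world's x, y, z as a fraction of full scale, a list of three; "angular": the turn, a rotation vector about the world's x, y, z as a fraction of full scale, a list of three; "fingers": the opening, from -1 (shut) to 1 (fully open). In form: {"translation": [[tx, ty, tz], ...], "angular": [[ax, ay, az], ...], "fingers": [fingers, ...]}. A call has 1 to 8 rows; each row is the pose to reach, as a shift and turn from the pose commanded when the call began, turning the shorter way round; what a row does not reach only later rows make up. Full scale, the value 1, is 0.8 m for a shift and pi rad for a turn. A row lasts 1/10 s, in which the tool goes at most 50 mm and 8.59 degrees, less where a joint would pass 70% of its speed; a pose out of reach is approached as far as the arm can. A call with a number of a shift or a turn outside -1 to 1 is refused whole. A call with a gripper value outside its range is refused whole. The fingers move at their own pace and stop on an object; the grip force is fixed at half the most. Time passes only in rows, so rows that repeat a pose let the fingers close. It gives the time, the measured TCP pose, the force, the opening and the grip force at its end, in the units of the state.
- robot.observe(): the state, without advancing time (a new reading comes with each control period).
- snapshot(name): name is "scene" or "top" or "wrist"; returns (picture, depth): 420x560x3 uint8, blue, green, red; 420x560 float32, mm along the optical axis (not along the pixel's ray), 0 where there is no reading.
- calibration(name): a dict with "fx", "fy", "cx", "cy" (pixels), "xyz" and "attitude" of the camera in the world; the wrist camera has in their place "hand_eye" (4x4, takes a point from camera to tool coordinates, whose origin is the TCP and whose axes are the flange's). Camera axes: x right, y up, looking along -z (the intrinsics and any distortion apply to the point x, -y, -z); pixel columns grow to the right and rows downward; lengths in mm; the calibration is good to about 2 mm. A picture is of the moment at which its call begins: read the wrist's pose just before it. calibration takes no time and is no camera call.
- robot.job_done(): hands the job in; it is judged then, once.
Trained networks look in the newest picture that a camera, given by its name, has taken for a name from the list of things; names that differ only in an ending like _2 or _b are one class to them, and where a whole thing is asked for, a point or a joint stands for the part that bears it (a point fixed in the world has none). Each returns a list of dicts, best first, with "conf" (0 to 1); they miss things now and then, are a little off and sometimes report something else, mostly with a low value. They report only what shows in the picture. A call takes as long as a camera call. They do not tell look-alikes from the thing itself.
- spot_in(camera, name): "xyz" ([x, y, z] in mm, in the coordinates of the camera as it stood for that picture, good to about 4 mm: the middle of the surface that is visible of it).
- place_of(camera, name): "xyz" ([x, y, z] in mm, in the coordinates of the camera as it stood for that picture, good to about 4 mm: a listed point, or the origin of a listed thing).
The state is a dict: "time": time; "joints": joint angles; "dq": joint speeds; "effort": joint torques, N m; "ee_pos": TCP position; "tcp_rot": TCP orientation; "contact_force": force on the tool from outside, world axes, zero at the start; "ft_torque": the same for the moment, N m; "gripper_width": finger opening in mm; "grasp_force": force on a finger pad.
Only numpy, scipy, OpenCV 4.12 (cv2) and the standard library are available. Lean on these libraries where they do the work, as an engineer would, in place of code of your own. Each camera call takes 0.05 s, during which the arm holds its last target. There are 200 camera calls.

TASK

Fit the slim filling spout to the quick coupler of the sauce depositor. First draw the coupler's spring sleeve back until it catches and let go of it, then push the spout's plug straight in until its flange seats and the sleeve springs fully home over it. The salt shaker stands in the way: set it upright on a clear patch of the worktop off to the side, and do not shift the fan-shaped spout or anything else that stands about.

Things in the scene. Friction and masses are not known exactly. Their poses are not given: they have to be found in the camera images.
- depositor: Fixed steel depositor: pump box 175 mm long, 110 wide, top at 115; hopper (140 wide, 260 high), near edge 70 mm behind the origin. Origin on the worktop under the pump's front face; x points from the coupler into the machine, z up. The coupler is a level tube (diameter 42) sticking 92 mm out of the front face towards -x, its axis 75 mm above the worktop.
- mouth (a point): Centre of the coupler's open mouth, on its axis, 92 mm in front of the pump's face; x points straight into the bore (the way the plug goes in), z up. Bore greased, 27 mm wide with a flared mouth (33), narrowing 24 to 34 mm in to 14 mm for the plug's pilot. Two teeth inside shut the bore to the plug's 25 mm land while the sleeve is forward and open as it is drawn back.
- sleeve (a joint): Sleeve travel, m: 0 = fully forward (home), grows as it is drawn back towards the machine (mouth's +x), stop at 0.026. A spring pushes it forward, 5 N at 0, 10 N at the stop. Past 0.021 a catch pops up before it and holds it there at 0.021. The plug's shoulder trips the catch in its last 3 mm; the sleeve then springs to 0 and locks the plug, if that is within 3 mm of fully seated.
- sleeve_grip (a point): Middle of the coupler's aluminium sleeve, on the axis; moves with it. When forward it is 23 mm behind the mouth (+x). The sleeve is 42 mm long: a waist of diameter 52, 29 mm long, between two end rims of diameter 60, so it can be gripped across the waist from above with the fingers closing across the axis. A lamp hangs over the hopper, its rim 0.54 m up: lift the wrist no higher than needed here.
- slim_spout: Spout to fit: steel, 180 g, lying level, with a slim round tip (20 tapering to 14 mm). Origin under the middle of its square grip block (52 long, 40 wide, 40 high); x along the axis to the plug end, z up; axis 20 mm above the origin. Along x: tip end -96 mm, flange (diameter 38) front face 32, plug land (diameter 25, groove 37.5 to 47.5) to shoulder at 54, pilot (diameter 12) to its point at 94.
- slim_spout_flange (a point): Centre of the front face of the slim spout's flange, on its axis, 32 mm in front of the block's middle; axes as the spout. It comes to the mouth point when the plug is fully seated (the flange then meets the coupler's rim).
- slim_spout_grip (a point): Middle of the slim spout's grip block, on its axis.
- fan_spout: Another spout, not to be used: same plug, flange and grip block (origin and axes alike), but its tip is a flat fan that widens to 66 mm. 189 mm long. The two spouts may change places.
- salt_shaker: Salt shaker, glass with a metal cap, diameter 44 (34 in the top 16 mm), 90 mm tall, 100 g, standing upright in front of the mouth in the plug's path. Origin at the centre of its underside.
- ramekin_1: White ramekin, diameter 71, 44 mm tall, bystander beside the slim spout. Origin at the centre of its underside.
- ramekin_2: White ramekin, diameter 71, 44 mm tall, bystander beside the fan spout. Origin at the centre of its underside.
- marker: Marker pen lying across beneath the coupler, 127 mm long (its y), 18 mm high, bystander. Origin at the centre of its underside. Apart from what is listed only fixed clutter stands about: low utensils along the front edge (nearer than x = 0.37 m); tin, jar, mill, spice jar (105 to 150 mm tall), pans, bottles and a bowl at the back and sides (beyond x = 0.63 m and |y| = 0.22 m).
Not all that is in view belongs to the job. Leave any purple look-alike of the salt_shaker alone.

How it is judged:
By the outcome, as a careful person would: the job done as asked, in the order asked, and still so for the second after the job is handed in, with the robot touching nothing.
It also fails if it takes over 69 s, if anything falls off the work surface, if the arm or the gripper's body presses on something with over 40 N, if the wrist force passes 120 N, or if a joint passes its speed limit or range.

## Working session

There is one attempt and no reset: what is moved stays moved. The work goes in short steps, Python scripts to look and compute and a tool call to move; the robot and the scene stay as the last step left them, time stands still between calls to the robot, and variables do not carry over. Pictures are saved under pics/ and viewed, at most 10 in all, crops included, and the job is handed in when it is done.

Besides the shell and the picture viewer there is one more tool, called after "Call:" as name(argument=value, ...) on one line, values as JSON. servo_tool: Moves the arm, as the interface text tells. Shift numbers are shares of 0.8 m and turn numbers shares of pi rad, none past 1 either way. Its arguments: {"type":"object","properties":{"translation":{"type":"array","items":{"type":"array","items":{"type":"number"}}},"angular":{"type":"array","items":{"type":"array","items":{"type":"number"}}},"fingers":{"type":"array","items":{"type":"number"}}},"required":["translation","angular","fingers"]}

```bash
ls; mkdir -p pics; cat > h.py <<'E'
import numpy as np, cv2
from bench import robot, snapshot, calibration, spot_in, place_of
def toworld(cam,p,st=None):
    c=calibration(cam); p=np.array(p,float)
    if cam=="wrist":
        T=np.array(c["hand_eye"]); q=T[:3,:3]@p+T[:3,3]
        st=st or robot.observe()
        return np.array(st["tcp_rot"])@q+np.array(st["ee_pos"])
    return np.array(c["attitude"]).reshape(3,3)@p+np.array(c["xyz"])
def cloud(cam,depth,st=None):
    c=calibration(cam); v,u=np.mgrid[:420,:560]
    P=np.stack([(u-c["cx"])/c["fx"]*depth,-(v-c["cy"])/c["fy"]*depth,-depth],-1)
    if cam=="wrist":
        T=np.array(c["hand_eye"]); st=st or robot.observe()
        Q=P@T[:3,:3].T+T[:3,3]; return Q@np.array(st["tcp_rot"]).T+np.array(st["ee_pos"])
    return P@np.array(c["attitude"]).reshape(3,3).T+np.array(c["xyz"])
E
python3 - <<'E'
from h import *
for cam in ("scene","top"):
    im,d=snapshot(cam); cv2.imwrite(f"pics/{cam}0.png",im); np.save(f"{cam}0.npy",d)
    print(cam,{k:(v if np.size(v)<4 else np.round(v,3).tolist()) for k,v in calibration(cam).items()})
    for n in ["mouth","sleeve_grip","slim_spout_grip","slim_spout_flange","fan_spout","salt_shaker","ramekin_1","marker","depositor"]:
        print(n,[(np.round(toworld(cam,r["xyz"])).tolist(),round(r["conf"],2)) for r in place_of(cam,n)])
s=robot.observe(); print(s); print(robot.tips_ahead)
print(calibration("wrist"))
E
```

```text
pics
scene {'fx': 546.5169338928396, 'fy': 546.5169338928396, 'cx': 283.8086008533415, 'cy': 216.2773715800467, 'xyz': array([  36.81179923, -778.47604391, 1162.49087814]), 'attitude': [[0.848, 0.396, -0.352], [-0.529, 0.636, -0.561], [0.001, 0.662, 0.749]]}
mouth [([545.0, 63.0, 76.0], 0.58), ([469.0, -309.0, -1.0], 0.41)]
sleeve_grip []
slim_spout_grip [([483.0, 334.0, 20.0], 0.85), ([467.0, -311.0, 0.0], 0.52)]
slim_spout_flange [([523.0, 345.0, 21.0], 0.79)]
fan_spout [([469.0, -313.0, -0.0], 0.62)]
salt_shaker [([486.0, 73.0, 0.0], 0.82), ([424.0, 152.0, 1.0], 0.8), ([638.0, 174.0, 0.0], 0.72), ([408.0, -25.0, -1.0], 0.67)]
ramekin_1 [([581.0, -294.0, 4.0], 0.59), ([532.0, 436.0, 0.0], 0.57)]
marker [([568.0, 42.0, -0.0], 0.52), ([572.0, 58.0, 74.0], 0.35)]
depositor [([639.0, 55.0, 1.0], 0.92)]
top {'fx': 398.0393025627387, 'fy': 398.0393025627387, 'cx': 278.1404102274342, 'cy': 206.4495601680569, 'xyz': array([ 414.69395689,   43.28683678, 1156.84525538]), 'attitude': [[-0.005, 0.995, -0.101], [-1.0, -0.007, -0.018], [-0.018, 0.101, 0.995]]}
mouth [([554.0, 61.0, 76.0], 0.63),
[... 1160 characters left out ...]
       [ 4.25408905e-07, -4.53298940e-05, -9.99999999e-01]]), 'contact_force': array([0.00960724, 0.75403167, 0.22694935]), 'ft_torque': array([ 0.02478572, -0.05650908, -0.00736542]), 'grasp_force': 0.0, 'gripper_width': 87.00354984623706}
11.0
{'fx': 305.208229153487, 'fy': 305.208229153487, 'cx': 275.30351985134206, 'cy': 205.33106354965216, 'hand_eye': array([[ 4.18380182e-04,  9.57200078e-01,  2.89426737e-01,
         7.94620025e+01],
       [ 9.99999789e-01, -2.56797589e-04, -5.96259430e-04,
         2.19428869e-01],
       [-4.96415485e-04,  2.89426926e-01, -9.57199983e-01,
        -1.51303316e+02],
       [ 0.00000000e+00,  0.00000000e+00,  0.00000000e+00,
         1.00000000e+00]])}
```

```bash
python3 -c "
import cv2,numpy as np
a=cv2.imread('pics/scene0.png');b=cv2.imread('pics/top0.png')
cv2.imwrite('pics/sc.png',cv2.resize(a,(784,588)));cv2.imwrite('pics/tp.png',cv2.resize(b,(784,588)))"
```

```text
(no output)
```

View pics/sc.png

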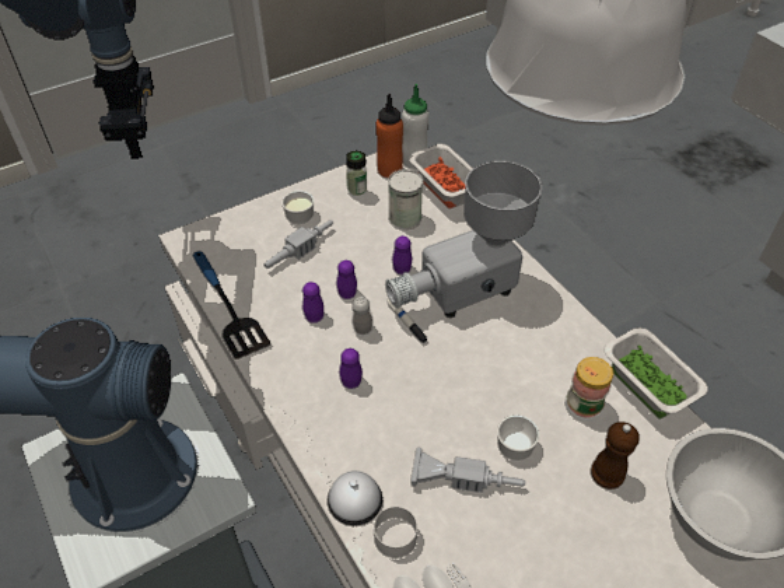

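View pics/tp.png

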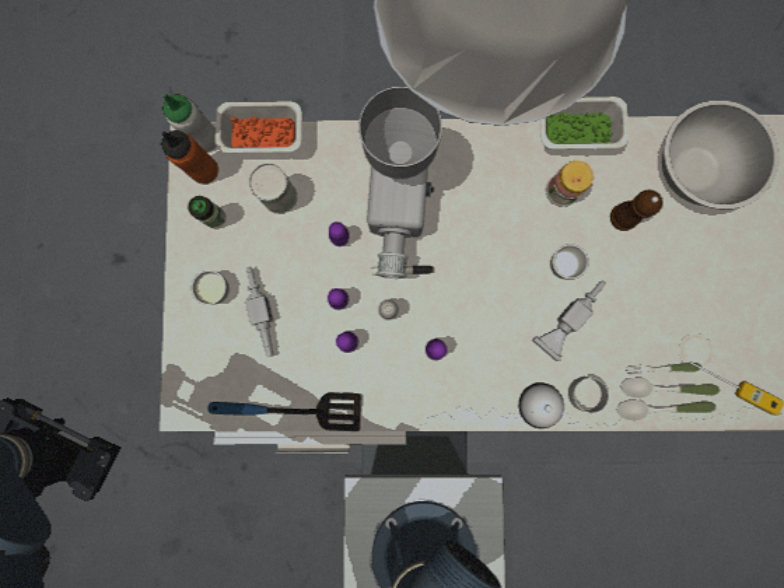

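The pictures show one glass shaker (scene px 362,315; top px 388,309), ahead of the mouth. Look-alikes to avoid are the four purple ones at top px (338,233), (338,298), (347,341) and (436,349). The slim spout is at top px (258,310), and the fan spout, which is the other thing that could be mistaken for it, is at (572,318). I choose the glass shaker and the slim one, and will check them close up.

Call:
servo_tool(translation=[[0.17,-0.29,0.05],[0.17,-0.29,0.05],[0.17,-0.29,0.05],[0.17,-0.29,0.05],[0.17,-0.29,0.05],[0.17,-0.29,0.05],[0.17,-0.29,0.05],[0.17,-0.29,0.05]], angular=[[0,0,0.2],[0,0,0.2],[0,0,0.2],[0,0,0.2],[0,0,0.2],[0,0,0.2],[0,0,0.2],[0,0,0.2]], fingers=[1,1,1,1,1,1,1,1])

```text
time: 1.8
ee_pos: [402.4, 333.2, 273.8]
tcp_rot: [[-0.983, -0.185, 0.0], [-0.185, 0.983, 0.001], [-0.0, 0.001, -1.0]]
contact_force: [-0.2, 0.3, 0.1]
gripper_width: 86.9
grasp_force: 0.0
```

```bash
cat >> h.py <<'E'
def look(cam,names,tag):
    st=robot.observe(); im,d=snapshot(cam); cv2.imwrite(f"pics/{tag}.png",im)
    C=cloud(cam,d,st); C[d<=0]=np.nan; np.save(f"{tag}.npy",C)
    for n in names:
        print(n,[(np.round(toworld(cam,r["xyz"],st),1).tolist(),round(r["conf"],2)) for r in place_of(cam,n)])
    return im,C
E
python3 - <<'E'
from h import *
im,C=look("wrist",["slim_spout_grip","slim_spout_flange"],"w1")
print(np.round(robot.observe()["ee_pos"],2), robot.observe()["time"])
# block top: z 34..44 near grip
m=(abs(C[...,2]-40)<4)&(abs(C[...,0]-488)<45)&(abs(C[...,1]-332)<45)
P=C[m]; print(len(P),P.mean(0)); 
r=cv2.minAreaRect(P[:,:2].astype(np.float32)); print(r)
m=(C[...,2]>8)&(abs(C[...,0]-488)<120)&(abs(C[...,1]-332)<60)
P=C[m][:,:2]; c=P.mean(0); u,s,v=np.linalg.svd(P-c,full_matrices=False); print(len(P),c,v[0],np.degrees(np.arctan2(v[0][1],v[0][0])))
print("table",np.nanmedian(C[...,2][(abs(C[...,2])<8)]))
E
```

```text
slim_spout_grip [([487.0, 332.0, 24.3], 0.69), ([492.3, 70.3, -1.7], 0.62)]
slim_spout_flange [([517.9, 342.7, 17.9], 0.88)]
[401.23 334.4  273.27] 1.95
1085 [486.95942774 333.33001541  39.87929243]
((489.6989440917969, 333.91143798828125), (58.04587173461914, 40.01914978027344), 14.770591735839844)
60936 [384.02055268 324.99476603] [-0.17109039  0.98525534] 99.85122248761171
table -1.0632431097330937
```

View pics/w1.png

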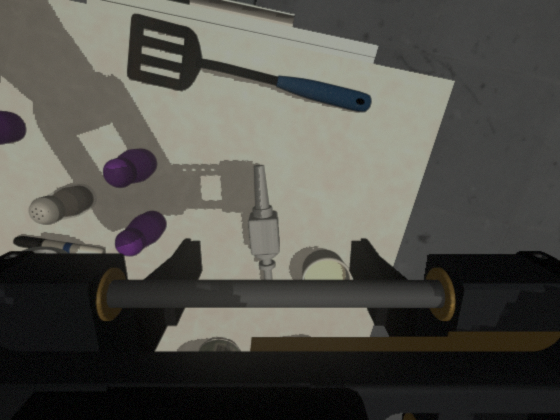

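The wrist view shows the slim spout at (262,220), with its slim round tip towards the robot and its plug at (267,265). The ramekin is at (327,265). The glass shaker at (55,205) is clearly different from the purple ones. Next I go to look at the coupler.

Call:
servo_tool(translation=[[0.12,-0.34,-0.01],[0.12,-0.34,-0.01],[0.12,-0.34,-0.01],[0.12,-0.34,-0.01],[0.12,-0.34,-0.01],[0.12,-0.34,-0.01],[0.12,-0.34,-0.01],[0.12,-0.34,-0.01]], angular=[[0,0,-0.09],[0,0,-0.09],[0,0,-0.09],[0,0,-0.09],[0,0,-0.09],[0,0,-0.09],[0,0,-0.09],[0,0,-0.09]], fingers=[1,1,1,1,1,1,0.5,0.5])

```text
time: 2.75
ee_pos: [497.9, 62.1, 265.1]
tcp_rot: [[-0.996, 0.095, -0.001], [0.095, 0.996, 0.001], [0.001, 0.001, -1.0]]
contact_force: [-0.5, 1.0, -0.2]
gripper_width: 77.9
grasp_force: 0.0
```

```bash
python3 - <<'E'
from h import *
im,C=look("wrist",["salt_shaker","mouth","sleeve_grip"],"w2")
s=robot.observe();print(np.round(s["ee_pos"],2),np.round(s["tcp_rot"],3).tolist(),s["time"])
def fit(lbl,m):
    P=C[m]; print(lbl,len(P),np.round(np.nanmin(P,0),1) if len(P) else 0,np.round(np.nanmax(P,0),1) if len(P) else 0,np.round(P.mean(0),1) if len(P) else 0)
x,y,z=C[...,0],C[...,1],C[...,2]
fit("shaker",(abs(x-490)<40)&(abs(y-70)<35)&(z>80)&(z<95))
fit("shaker body",(abs(x-490)<40)&(abs(y-70)<35)&(z>40)&(z<74))
fit("coupler",(abs(x-570)<40)&(abs(y-60)<40)&(z>75)&(z<110))
m=(x>530)&(x<640)&(abs(y-58)<45)&(z>80)&(z<125)
P=C[m]
for a in range(535,640,8):
    q=P[(P[:,0]>=a)&(P[:,0]<a+8)]
    if len(q)>5: t=q[q[:,2]>q[:,2].max()-6]; print(a,len(q),np.round([q[:,2].max(),q[:,1].min(),q[:,1].max(),t[:,1].mean()],1))
E
```

```text
salt_shaker [([488.1, 67.4, -2.6], 0.93), ([420.6, 153.0, -1.9], 0.91), ([512.5, 176.3, -0.7], 0.89), ([406.0, -21.4, 0.7], 0.63), ([550.3, 60.6, 77.5], 0.5)]
mouth [([547.4, 62.3, 76.3], 0.76)]
sleeve_grip [([570.8, 63.3, 70.2], 0.96)]
[497.38  63.31 265.47] [[-0.996, 0.091, -0.001], [0.091, 0.996, 0.0], [0.001, 0.0, -1.0]] 2.95
shaker 614 [469.6  52.   80.1] [502.3  83.4  90.5] [484.8  67.8  86. ]
shaker body 196 [467.4  48.2  40.3] [492.2  88.3  73.8] [474.1  70.   51.5]
coupler 2105 [545.7  29.3  75.1] [609.8  90.5 106.5] [572.4  59.3  95.3]
543 287 [104.9  32.4  80.9  57.2]
551 287 [106.5  33.7  89.9  62.4]
559 280 [103.2  34.1  85.9  60.7]
567 275 [102.8  33.3  85.5  59.7]
575 273 [103.4  32.8  84.9  59.1]
583 348 [106.   29.6  86.4  57.6]
591 79 [104.1  38.   85.8  66. ]
599 191 [97.1 37.2 76.8 57.1]
607 55 [95.6 36.4 76.5 61.7]
631 93 [111.9  13.2  63.   34.8]
639 58 [111.7  14.5  64.2  30. ]
```

View pics/w2.png

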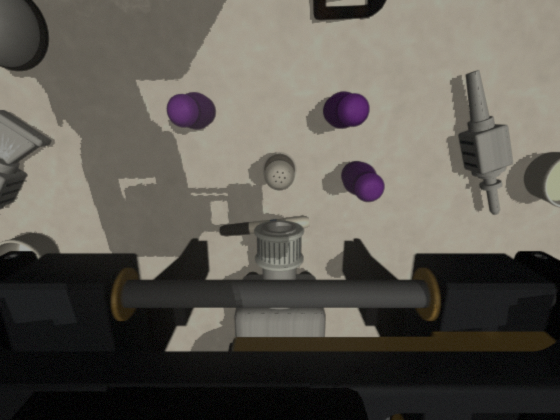

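The glass shaker, with its holed cap, is at (279,172) and the coupler is at (280,240), so my choice holds. I grasp the shaker.

Call:
servo_tool(translation=[[-0.012,0.006,-0.03],[-0.012,0.006,-0.09],[-0.012,0.006,-0.15],[-0.012,0.006,-0.21],[-0.012,0.006,-0.25],[-0.012,0.006,-0.273],[-0.012,0.006,-0.273],[-0.012,0.006,-0.273]], angular=[[0,0,0],[0,0,0],[0,0,0],[0,0,0],[0,0,0],[0,0,0],[0,0,0],[0,0,0]], fingers=[0.5,0.5,0.5,0.5,0.5,0.5,0.5,0.5])

```text
time: 3.75
ee_pos: [488.5, 67.2, 47.4]
tcp_rot: [[-0.996, 0.092, -0.0], [0.092, 0.996, 0.0], [0.0, 0.0, -1.0]]
contact_force: [0.1, -0.0, 1.0]
gripper_width: 65.2
grasp_force: 0.0
```

Call:
servo_tool(translation=[[0,0,0],[0,0,0],[0,0,0],[0,0,0],[0,0,0]], angular=[[0,0,0],[0,0,0],[0,0,0],[0,0,0],[0,0,0]], fingers=[-1,-1,-1,-1,-1])

```text
time: 4.25
ee_pos: [488.8, 66.4, 47.7]
tcp_rot: [[-0.996, 0.094, 0.001], [0.094, 0.996, 0.0], [-0.001, 0.0, -1.0]]
contact_force: [-0.5, 0.9, 4.4]
gripper_width: 38.5
grasp_force: 30.0
```

```bash
python3 - <<'E'
from h import *
for cam in ("top","scene"):
    d=np.load(cam+"0.npy"); C=cloud(cam,d); x,y,z=C[...,0],C[...,1],C[...,2]
    m=(d>0)&(abs(z-115)<6)&(x>620)&(x<830)&(abs(y-45)<90); P=C[m]
    print(cam,len(P),np.round(np.median(P[:,2]),1))
    for a in range(632,740,8):
        q=P[(P[:,0]>=a)&(P[:,0]<a+8)]
        if len(q)>5: print(a,len(q),np.round([q[:,1].min(),q[:,1].max(),(q[:,1].min()+q[:,1].max())/2],1))
    r=cv2.minAreaRect(P[P[:,0]<700][:,:2].astype(np.float32)); print(r)
    for b in range(0,110,12):
        q=P[(P[:,1]>=b)&(P[:,1]<b+12)]
        if len(q)>3: print('front',b,round(q[:,0].min(),1))
    m=(d>0)&(x>550)&(x<632)&(abs(y-58)<40)&(z>80); P=C[m]
    for a in range(550,632,8):
        q=P[(P[:,0]>=a)&(P[:,0]<a+8)]
        if len(q)>3: print('tube',a,len(q),np.round([q[:,1].min(),q[:,1].max(),q[:,2].max()],1))
s=robot.observe();print(np.round(s["ee_pos"],2),s["contact_force"],s["gripper_width"],s["grasp_force"])
E
```

```text
top 1436 115.8
632 10 [ 5.6 59.  32.3]
640 90 [ 0.2 96.5 48.3]
648 120 [  0.2 101.7  50.9]
656 113 [ -2.7 101.7  49.5]
664 117 [ -2.7 101.8  49.5]
672 111 [ -5.5 101.7  48.1]
680 112 [-5.6 99.  46.7]
688 112 [-5.7 99.1 46.7]
696 119 [-5.8 99.1 46.6]
704 110 [-5.9 99.1 46.6]
712 119 [-5.8 96.2 45.2]
720 115 [-8.8 96.3 43.7]
728 109 [-8.8 96.4 43.8]
736 52 [-8.8 96.3 43.8]
((667.3634033203125, 48.03492736816406), (107.52469635009766, 64.87162780761719), 89.93904876708984)
front 0 640.0
front 12 640.0
front 24 640.6
front 36 638.0
front 48 634.9
front 60 643.4
front 72 643.6
front 84 646.0
front 96 646.5
tube 550 61 [ 30.1  87.2 110.1]
tube 558 58 [ 32.7  84.4 105.5]
tube 566 56 [ 32.6  81.6 104.8]
tube 574 58 [ 32.6  81.7 106.3]
tube 582 63 [ 27.   81.6 109. ]
tube 590 41 [ 35.1  84.3 105.1]
tube 598 40 [35.1 73.3 99.9]
tube 606 44 [35.  73.3 99.1]
tube 614 43 [ 35.   73.2 101. ]
tube 622 45 [ 21.2  70.5 103.3]
tube 630 18 [ 21.2  67.6 104.4]
scene 1411 114.2
632 17 [ 2.7 71.6 37.1]
640 80 [ -2.6 100.9  49.1]
648 88 [ -2.2 104.6  51.2]
656 80 [ -3.5 102.2  49.4]
664 82 [ -0.9 104.5  51
[... 204 characters left out ...]
6 83 [-7.  94.  43.5]
((664.4522705078125, 48.76819610595703), (111.52963256835938, 70.24041748046875), 88.92273712158203)
front 0 638.2
front 12 635.9
front 24 637.3
front 36 634.1
front 48 629.4
front 60 639.7
front 72 641.0
front 84 642.5
front 96 645.4
tube 550 44 [ 34.8  86.  104.5]
tube 558 48 [ 34.4  79.7 103.8]
tube 566 42 [ 32.9  77.  105.6]
tube 574 47 [ 30.1  82.9 103.8]
tube 582 55 [ 31.5  82.6 105.9]
tube 590 23 [ 39.1  70.9 101.9]
tube 598 28 [36.7 71.  97.8]
tube 606 36 [35.5 72.7 98.4]
tube 614 35 [ 32.8  70.  100.3]
tube 622 62 [ 21.5  69.5 110.1]
tube 630 21 [ 27.1  76.7 108.6]
[488.84  66.39  47.75] [-0.5261759   0.94706943  4.41368884] 38.482503149706865 29.96276740101166
```

Call:
servo_tool(translation=[[0,0,0.03],[0,0,0.07],[0,-0.05,0.07],[0,-0.1,0.07],[0,-0.15,0.07],[0,-0.2,0.07],[0,-0.23,0.07],[0,-0.23,0.07]], angular=[[0,0,0],[0,0,0],[0,0,0],[0,0,0],[0,0,0],[0,0,0],[0,0,0],[0,0,0]], fingers=[-1,-1,-1,-1,-1,-1,-1,-1])

```text
time: 5.05
ee_pos: [489.3, -121.3, 103.2]
tcp_rot: [[-0.995, 0.099, 0.002], [0.099, 0.995, -0.002], [-0.002, -0.001, -1.0]]
contact_force: [0.9, 1.5, -1.5]
gripper_width: 38.5
grasp_force: 29.6
```

Call:
servo_tool(translation=[[0,0,0],[0,0,-0.02],[0,0,-0.04],[0,0,-0.055],[0,0,-0.064],[0,0,-0.069],[0,0,-0.069],[0,0,-0.069]], angular=[[0,0,0],[0,0,0],[0,0,0],[0,0,0],[0,0,0],[0,0,0],[0,0,0],[0,0,0]], fingers=[-1,-1,-1,-1,-1,-1,-1,-1])

```text
time: 5.85
ee_pos: [488.7, -117.5, 48.2]
tcp_rot: [[-0.996, 0.094, 0.001], [0.094, 0.996, -0.0], [-0.001, -0.0, -1.0]]
contact_force: [0.4, -0.5, -0.5]
gripper_width: 38.4
grasp_force: 29.6
```

Call:
servo_tool(translation=[[0,0,-0.001],[0,0,-0.001],[0,0,-0.001],[0,0,-0.001],[0,0,-0.001]], angular=[[0,0,0],[0,0,0],[0,0,0],[0,0,0],[0,0,0]], fingers=[-1,0.2,0.5,0.5,0.5])

```text
time: 6.35
ee_pos: [488.5, -117.7, 47.1]
tcp_rot: [[-0.996, 0.094, 0.0], [0.094, 0.996, -0.0], [-0.0, -0.0, -1.0]]
contact_force: [-0.7, -0.8, 0.1]
gripper_width: 60.5
grasp_force: 0.0
```

Call:
servo_tool(translation=[[0,0,0.02],[0,0,0.06],[0,0,0.12],[0,0,0.18],[0,0,0.24],[0.0,0.05,0.25],[0.0,0.1,0.25],[0.0,0.1,0.25]], angular=[[0,0,0],[0,0,0],[0,0,0],[0,0,0],[0,0,0],[0,0,0],[0,0,0],[0,0,0]], fingers=[0.5,0.5,0.5,0.5,0.5,0.9,0.9,0.9])

```text
time: 7.15
ee_pos: [487.2, -33.9, 247.7]
tcp_rot: [[-0.996, 0.09, -0.0], [0.09, 0.996, 0.002], [0.001, 0.002, -1.0]]
contact_force: [0.3, -0.1, -0.1]
gripper_width: 79.4
grasp_force: 0.0
```

```bash
python3 - <<'E'
from h import *
im,C=look("wrist",["salt_shaker"],"w3")
im,C=look("scene",["salt_shaker"],"s3")
s=robot.observe();print(np.round(s["ee_pos"],2),s["contact_force"],s["time"])
x,y,z=C[...,0],C[...,1],C[...,2]
P=C[(abs(x-489)<40)&(abs(y+117)<40)&(z>30)]; print(len(P),P.max(0),P.min(0))
E
```

```text
salt_shaker [([513.3, 174.9, 4.1], 0.83), ([405.1, -23.1, 3.3], 0.73), ([490.3, -116.7, -4.9], 0.65), ([419.2, 156.4, -0.3], 0.63)]
salt_shaker [([424.6, 151.9, -0.6], 0.95), ([490.2, -114.5, -3.5], 0.85), ([404.1, -25.5, 1.9], 0.68)]
[488.5  -38.37 246.86] [-0.41127026 -0.39517484 -0.52231215] 7.35
2877 [521.21811071 -77.00827922 600.85614732] [ 449.00602015 -137.18692433   30.01183596]
```

Call:
servo_tool(translation=[[0.05,0.06,-0.05],[0.1025,0.122,-0.12],[0.1025,0.122,-0.12],[0.1025,0.122,-0.12],[0.1025,0.122,-0.12],[0.1025,0.122,-0.12]], angular=[[0,0,0.005],[0,0,0.005],[0,0,0.005],[0,0,0.005],[0,0,0.005],[0,0,0.005]], fingers=[1,1,1,1,1,1])

```text
time: 7.95
ee_pos: [570.3, 58.6, 151.3]
tcp_rot: [[-0.997, 0.079, -0.001], [0.079, 0.997, -0.001], [0.001, -0.001, -1.0]]
contact_force: [-0.5, 0.1, 0.1]
gripper_width: 87.2
grasp_force: 0.0
```

```bash
python3 - <<'E'
from h import *
im,C=look("wrist",[],"w4")
s=robot.observe();print(np.round(s["ee_pos"],2),np.round(s["tcp_rot"],4).tolist(),s["joints"])
im=cv2.imread("pics/w4.png"); b=cv2.imread("pics/s3.png")
cv2.imwrite("pics/c4.png",np.hstack([cv2.resize(im,(400,300)),cv2.resize(b[100:310,180:460],(400,300))]))
E
```

```text
[570.4   58.45 151.96] [[-0.9968, 0.0799, 0.0006], [0.0799, 0.9968, -0.0006], [-0.0007, -0.0005, -1.0]] [-9.24383042e-02  5.65138244e-01  1.64124594e+00 -6.22328299e-04
  9.34537023e-01 -1.58283153e+00]
```

View pics/c4.png

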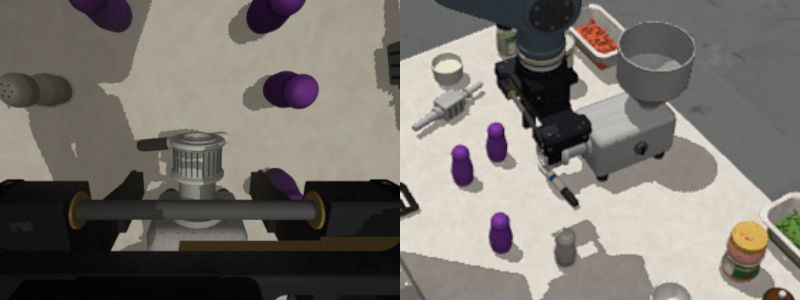

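The left crop shows the sleeve centred between the open fingers. The right crop shows the shaker upright at (565,247), off to the side. I descend and grip the sleeve.

Call:
servo_tool(translation=[[0,0.001,-0.05],[0,0.001,-0.09],[0,0.001,-0.106],[0,0.001,-0.106],[0,0.001,-0.106]], angular=[[0,0,0],[0,0,0],[0,0,0],[0,0,0],[0,0,0]], fingers=[1,1,1,1,1])

```text
time: 8.5
ee_pos: [571.4, 60.0, 67.8]
tcp_rot: [[-0.997, 0.079, 0.002], [0.079, 0.997, -0.0], [-0.002, -0.0, -1.0]]
contact_force: [0.2, -0.5, 0.1]
gripper_width: 87.3
grasp_force: 0.0
```

Call:
servo_tool(translation=[[0,0,0],[0,0,0],[0,0,0],[0,0,0],[0,0,0],[0,0,0]], angular=[[0,0,0],[0,0,0],[0,0,0],[0,0,0],[0,0,0],[0,0,0]], fingers=[0.5,0.3,-1,-1,-1,-1])

```text
time: 9.1
ee_pos: [570.4, 59.3, 66.5]
tcp_rot: [[-0.997, 0.077, -0.0], [0.077, 0.997, -0.003], [0.0, -0.003, -1.0]]
contact_force: [-0.4, -5.7, 2.0]
gripper_width: 51.7
grasp_force: 30.0
```

Call:
servo_tool(translation=[[0.008,-0.0015,0],[0.016,-0.002,0],[0.024,-0.0026,0],[0.029,-0.0031,0],[0.029,-0.0031,0]], angular=[[0,0,0],[0,0,0],[0,0,0],[0,0,0],[0,0,0]], fingers=[-1,-1,-1,-1,-1])

```text
time: 9.6
ee_pos: [589.1, 57.6, 66.5]
tcp_rot: [[-0.997, 0.077, -0.01], [0.077, 0.997, -0.001], [0.01, -0.002, -1.0]]
contact_force: [-8.7, -2.4, 9.2]
gripper_width: 52.2
grasp_force: 30.0
```

```bash
python3 - <<'E'
from h import *
for i in range(3):
    s=robot.observe();print(np.round(s["ee_pos"],2),np.round(s["contact_force"],2),np.round(s["ft_torque"],3),s["gripper_width"],np.round(s["tcp_rot"],4).tolist()); place_of("wrist","sleeve_grip")
E
```

```text
[589.13  57.64  66.51] [-8.69 -2.43  9.19] [-0.641  1.227 -0.013] 52.2264050410224 [[-0.997, 0.0769, -0.0104], [0.0769, 0.997, -0.0012], [0.0103, -0.002, -0.9999]]
[589.1   57.64  66.51] [-8.86 -2.47  9.23] [-0.619  1.246  0.018] 52.05263971443016 [[-0.997, 0.0769, -0.0102], [0.0769, 0.997, -0.0013], [0.01, -0.002, -0.9999]]
[589.08  57.65  66.48] [-8.59 -2.77  9.43] [-0.659  1.23   0.027] 52.075158336026426 [[-0.997, 0.0768, -0.01], [0.0768, 0.997, -0.0013], [0.0099, -0.0021, -0.9999]]
```

Call:
servo_tool(translation=[[0.003,-0.0006,0],[0.006,-0.001,0],[0.006,-0.001,0],[0.006,-0.001,0]], angular=[[0,0,0],[0,0,0],[0,0,0],[0,0,0]], fingers=[-1,-1,-1,-1])

```text
time: 10.15
ee_pos: [593.0, 57.3, 66.5]
tcp_rot: [[-0.997, 0.077, -0.012], [0.077, 0.997, -0.001], [0.012, -0.002, -1.0]]
contact_force: [-8.6, -1.5, 10.7]
gripper_width: 52.1
grasp_force: 30.0
```

Call:
servo_tool(translation=[[0.003,-0.0006,0],[0.003,-0.0006,0],[0.003,-0.0006,0]], angular=[[0,0,0],[0,0,0],[0,0,0]], fingers=[-1,-1,-1])

```text
time: 10.45
ee_pos: [595.1, 57.1, 66.5]
tcp_rot: [[-0.997, 0.077, -0.012], [0.077, 0.997, -0.0], [0.012, -0.001, -1.0]]
contact_force: [-8.9, -0.7, 10.4]
gripper_width: 52.1
grasp_force: 30.0
```

Call:
servo_tool(translation=[[-0.002,0,0],[-0.005,0,0],[-0.008,0.0,0],[-0.008,0.0,0]], angular=[[0,0,0],[0,0,0],[0,0,0],[0,0,0]], fingers=[-1,-1,-1,-1])

```text
time: 10.85
ee_pos: [591.0, 57.4, 66.5]
tcp_rot: [[-0.997, 0.077, -0.007], [0.077, 0.997, 0.0], [0.007, -0.001, -1.0]]
contact_force: [-6.1, 0.4, 6.1]
gripper_width: 51.8
grasp_force: 30.0
```

```bash
python3 - <<'E'
from h import *
for i in range(2):
    s=robot.observe();print(np.round(s["ee_pos"],2),np.round(s["contact_force"],2),np.round(s["ft_torque"],3),s["gripper_width"],np.round(s["tcp_rot"],4).tolist()); place_of("wrist","sleeve_grip")
E
```

```text
[591.02  57.39  66.5 ] [-6.09  0.43  6.12] [-0.285  0.85   0.089] 51.81365165620912 [[-0.997, 0.0771, -0.0069], [0.0771, 0.997, 0.0], [0.0068, -0.0005, -1.0]]
[591.04  57.41  66.52] [-7.52  0.9   7.22] [-0.228  0.843  0.067] 52.13107975794826 [[-0.997, 0.077, -0.007], [0.077, 0.997, -0.0], [0.007, -0.0005, -1.0]]
```

Call:
servo_tool(translation=[[-0.002,0,0],[-0.004,0,0],[-0.004,0.0,0]], angular=[[0,0,0],[0,0,0],[0,0,0]], fingers=[-1,-1,-1])

```text
time: 11.25
ee_pos: [590.8, 57.4, 66.5]
tcp_rot: [[-0.997, 0.078, -0.001], [0.078, 0.997, 0.0], [0.001, 0.0, -1.0]]
contact_force: [-2.4, 3.0, 4.2]
gripper_width: 52.0
grasp_force: 30.0
```

Call:
servo_tool(translation=[[-0.002,0,0],[-0.002,0,0],[-0.002,0,0],[-0.002,0,0.04],[-0.002,0,0.1],[-0.002,0.0,0.16],[-0.05,0.06,0.167],[-0.1,0.12,0.167]], angular=[[0,0,0],[0,0,0],[0,0,0],[0,0,0],[0,0,0],[0,0,0],[0,0,0],[0,0,0.03]], fingers=[-0.2,0.6,1,1,1,1,1,1])

```text
time: 12.05
ee_pos: [528.9, 134.0, 201.9]
tcp_rot: [[-1.0, -0.014, 0.007], [-0.014, 1.0, 0.0], [-0.007, 0.0, -1.0]]
contact_force: [0.2, 1.4, -0.3]
gripper_width: 86.8
grasp_force: 0.0
```

Call:
servo_tool(translation=[[-0.01,0.06,0],[-0.01,0.12,0],[-0.01,0.18,0],[-0.01,0.225,0],[-0.01,0.225,0],[-0.01,0.225,0]], angular=[[0,0,0.03],[0,0,0.06],[0,0,0.077],[0,0,0.077],[0,0,0.077],[0,0,0.077]], fingers=[1,1,1,1,1,1])

```text
time: 12.65
ee_pos: [518.5, 314.6, 199.1]
tcp_rot: [[-0.967, -0.256, -0.0], [-0.256, 0.967, -0.001], [0.001, -0.001, -1.0]]
contact_force: [-0.9, -0.0, 0.9]
gripper_width: 86.9
grasp_force: 0.0
```

```bash
python3 - <<'E'
from h import *
im,C=look("wrist",["slim_spout_grip","slim_spout_flange"],"w5")
s=robot.observe();print(np.round(s["ee_pos"],2),np.round(s["tcp_rot"],4).tolist(),s["joints"],s["time"])
x,y,z=C[...,0],C[...,1],C[...,2]
R=(abs(x-490)<110)&(abs(y-334)<50)
m=R&(z>37)&(z<44)&(x<516)
P=C[m]; print("blk",len(P),P.mean(0)); print(cv2.minAreaRect(P[:,:2].astype(np.float32)))
yaw=np.radians(14.8); e=np.array([np.cos(yaw),np.sin(yaw)]); n=np.array([-e[1],e[0]])
Q=C[R&(z>12)&(z<60)]; w=(Q[:,:2]-[487,333.4])@np.c_[e,n]
for a in range(-100,100,8):
    k=(w[:,0]>=a)&(w[:,0]<a+8)
    if k.sum()>4: print(a,k.sum(),np.round([w[k,1].min(),w[k,1].max(),(w[k,1].min()+w[k,1].max())/2,Q[k,2].max()],1))
im2,C=look("scene",["salt_shaker"],"s5")
E
```

```text
slim_spout_grip [([487.2, 333.5, 22.0], 0.58), ([520.4, 343.4, 17.8], 0.43)]
slim_spout_flange [([518.6, 344.6, 19.0], 0.83)]
[518.76 312.87 199.31] [[-0.9674, -0.2531, -0.0008], [-0.2531, 0.9674, -0.0007], [0.0009, -0.0005, -1.0]] [ 3.58654064e-01  5.41729036e-01  1.51638038e+00 -4.87593659e-04
  1.08446714e+00 -1.46780140e+00] 12.8
blk 1953 [486.81627487 332.7607307   39.98372281]
((489.830322265625, 333.6802062988281), (57.42790985107422, 39.80548095703125), 14.827341079711914)
-100 65 [-6.8  6.  -0.4 28.8]
-92 120 [-7.5  6.3 -0.6 28.7]
-84 131 [-7.5  7.9  0.2 29.6]
-76 145 [-8.3  8.1 -0.1 29.5]
-68 135 [-8.3  8.3  0.  30.4]
-60 143 [-9.1  8.5 -0.3 30.4]
-52 157 [-9.   8.6 -0.2 31.4]
-44 175 [-13.9  13.2  -0.4  34.5]
-36 215 [-14.   13.6  -0.2  35.1]
-28 344 [-20.3  18.9  -0.7  41.8]
-20 315 [-20.4  19.4  -0.5  42.3]
-12 297 [-20.4  19.4  -0.5  42.6]
-4 297 [-21.   18.9  -1.   42.5]
4 307 [-20.2  19.3  -0.5  41.8]
12 289 [-21.1  20.1  -0.5  42. ]
20 229 [-20.2  18.8  -0.7  42. ]
28 155 [-18.8  17.6  -0.6  40.6]
36 85 [-13.   10.   -1.5  33.1]
44 174 [-12.8  10.8  -1.   33.3]
52 65 [-12.8  10.6  -1.1  33.8]
60 68 [-6.   4.3 -0.8 27.3]
68 61 [-6.8  4.6 -1.1 27.5]
76 70 [-6.8  5.  -0.9 27.4]
84 57 [-6.7  4.9 -0.9 27.1]
92 8 [-4.3  2.7 -0.8 24.1]
salt_shaker [([423.8, 149.2, 0.8], 0.8), ([641.6, 172.8, -0.7], 0.79), ([511.5, 173.3, -0.4], 0.58), ([487.2, -113.8, -0.7], 0.56), ([409.7, -23.8, -0.2], 0.55), ([469.1, -308.4, 0.5], 0.28), ([532.5, 435.7, -1.3], 0.23)]
```

Call:
servo_tool(translation=[[-0.02,0.0125,-0.02],[-0.04,0.025,-0.06],[-0.04,0.025,-0.12],[-0.04,0.025,-0.17],[-0.04,0.025,-0.2],[-0.04,0.025,-0.2],[-0.04,0.025,-0.2]], angular=[[0,0,0],[0,0,0],[0,0,0],[0,0,0],[0,0,0],[0,0,0],[0,0,0]], fingers=[1,1,1,0.6,0.6,0.6,0.6])

```text
time: 13.6
ee_pos: [487.2, 333.8, 39.8]
tcp_rot: [[-0.967, -0.254, -0.0], [-0.254, 0.967, -0.0], [0.0, -0.0, -1.0]]
contact_force: [-0.5, -0.4, 0.4]
gripper_width: 70.8
grasp_force: 0.0
```

Call:
servo_tool(translation=[[0,-0.001,-0.015],[0,-0.001,-0.029],[0,-0.001,-0.029],[0,-0.001,-0.029],[0,-0.001,-0.029],[0,-0.001,-0.029],[0,-0.001,-0.029],[0,-0.001,-0.029]], angular=[[0,0,0],[0,0,0],[0,0,0],[0,0,0],[0,0,0],[0,0,0],[0,0,0],[0,0,0]], fingers=[0.5,0.5,0.3,0.1,-1,-1,-1,-1])

```text
time: 14.4
ee_pos: [486.9, 333.7, 16.8]
tcp_rot: [[-0.967, -0.255, 0.001], [-0.255, 0.967, 0.0], [-0.001, 0.0, -1.0]]
contact_force: [-0.4, 0.4, 2.0]
gripper_width: 39.7
grasp_force: 30.0
```

```bash
cat > st.py <<'E'
from h import *
def show(n=2):
    for i in range(n):
        s=robot.observe();R=np.array(s["tcp_rot"]);print(round(s["time"],2),np.round(s["ee_pos"],2),"F",np.round(s["contact_force"],2),"M",np.round(s["ft_torque"],3),"w",round(s["gripper_width"],2),"g",round(s["grasp_force"],1),"yaw",round(np.degrees(np.arctan2(-R[0,1],R[1,1])),2),"z",np.round(R[:,2],4))
        if i<n-1: snapshot("top")
if __name__=="__main__": show()
E
python3 st.py
```

```text
14.4 [486.94 333.67  16.81] F [-0.37  0.43  2.04] M [-0.084  0.048  0.022] w 39.73 g 30.0 yaw 14.77 z [ 8.e-04  2.e-04 -1.e+00]
14.45 [486.96 333.66  16.82] F [0.44 0.26 2.13] M [0.016 0.028 0.004] w 39.28 g 30.0 yaw 14.77 z [ 8.e-04  2.e-04 -1.e+00]
```

Call:
servo_tool(translation=[[0,0,0.02],[0,0,0.06],[0,0,0.11],[0,0,0.15],[-0.02,-0.05,0.15],[-0.04,-0.1,0.15],[-0.06,-0.16,0.15],[-0.091,-0.21,0.15]], angular=[[0,0,0],[0,0,0],[0,0,0],[0,0,0],[0,0,-0.02],[0,0,-0.05],[0,0,-0.08],[0,0,-0.108]], fingers=[-1,-1,-1,-1,-1,-1,-1,-1])

```text
time: 15.25
ee_pos: [414.3, 164.1, 137.4]
tcp_rot: [[-0.996, 0.085, 0.003], [0.085, 0.996, 0.0], [-0.003, 0.0, -1.0]]
contact_force: [1.3, -1.1, -2.0]
gripper_width: 39.7
grasp_force: 30.0
```

Call:
servo_tool(translation=[[0,-0.05,0],[0,-0.1,0],[0,-0.118,0],[0,-0.118,-0.02],[0,-0.118,-0.05],[0,-0.118,-0.0813],[0,-0.118,-0.0813],[0,-0.118,-0.0813]], angular=[[0,0,0],[0,0,0],[0,0,0],[0,0,0],[0,0,0],[0,0,0],[0,0,0],[0,0,0]], fingers=[-1,-1,-1,-1,-1,-1,-1,-1])

```text
time: 16.05
ee_pos: [413.7, 71.2, 71.7]
tcp_rot: [[-0.997, 0.081, -0.001], [0.081, 0.997, 0.0], [0.001, 0.0, -1.0]]
contact_force: [-0.1, 0.3, -1.6]
gripper_width: 39.6
grasp_force: 30.0
```

```bash
python3 - <<'E'
from st import *
show()
im,C=look("wrist",["mouth","slim_spout_flange","slim_spout_grip","sleeve_grip"],"w6")
im,C=look("top",["mouth","slim_spout_flange","slim_spout_grip","sleeve_grip"],"t6")
x,y,z=C[...,0],C[...,1],C[...,2]
m=(x>500)&(x<632)&(abs(y-58)<45)&(z>78)&(z<120); P=C[m]
for a in range(500,632,8):
    q=P[(P[:,0]>=a)&(P[:,0]<a+8)]
    if len(q)>3: print(a,len(q),np.round([q[:,1].min(),q[:,1].max(),(q[:,1].min()+q[:,1].max())/2,q[:,2].max()],1))
a=cv2.imread("pics/w6.png"); b=im[150:290,180:367]
cv2.imwrite("pics/c6.png",np.hstack([cv2.resize(a,(400,300)),cv2.resize(b,(400,300))]))
E
```

```text
16.05 [413.7   71.21  71.75] F [-0.12  0.35 -1.64] M [-0.005 -0.009  0.009] w 39.56 g 30.0 yaw -4.67 z [-8.e-04  1.e-04 -1.e+00]
16.1 [414.27  71.21  72.21] F [ 0.84  0.77 -1.86] M [-0.003  0.02  -0.048] w 39.56 g 30.0 yaw -4.67 z [ 1.e-03 -1.e-04 -1.e+00]
mouth []
slim_spout_flange [([446.5, 68.6, 73.3], 0.62)]
slim_spout_grip [([414.3, 71.9, 79.7], 0.7)]
sleeve_grip []
mouth [([552.9, 60.2, 77.9], 0.58)]
slim_spout_flange [([448.9, 65.8, 75.3], 0.46)]
slim_spout_grip []
sleeve_grip [([589.3, 56.0, 77.7], 0.88), ([572.9, 39.6, -0.0], 0.74)]
500 10 [57.5 65.6 61.5 86.9]
548 38 [ 38.1  79.1  58.6 100.6]
556 46 [ 38.1  79.   58.5 101.7]
564 60 [ 29.9  76.1  53.  107. ]
572 56 [ 29.9  84.1  57.  106.9]
580 52 [ 29.8  81.6  55.7 103.9]
588 59 [ 29.7  81.7  55.7 104.8]
596 55 [ 29.6  78.6  54.1 105.1]
604 65 [ 26.8  81.4  54.1 110. ]
612 39 [ 35.   81.4  58.2 102.7]
620 44 [ 23.9  73.4  48.6 105.3]
628 33 [ 21.1  70.4  45.8 104.2]
```

View pics/c6.png

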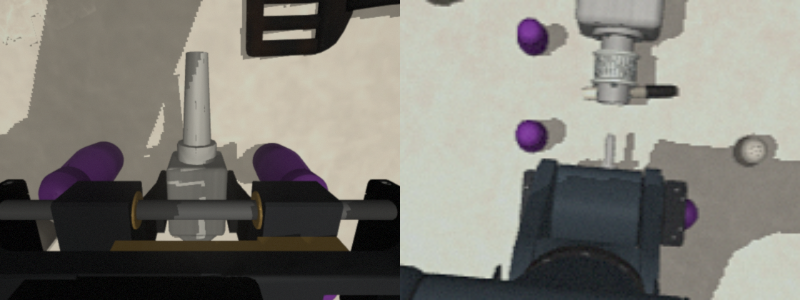

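The left crop shows the spout held with its tip towards the robot. The right crop shows the sleeve held back with the bare tube in front at (612,95), the pilot in line at (611,150), and the shaker standing at (750,150). I advance.

Call:
servo_tool(translation=[[0.02,-0.0011,0],[0.04,-0.0027,0],[0.06,-0.0043,0],[0.075,-0.0055,0],[0.075,-0.0055,0],[0.075,-0.0055,0]], angular=[[0,0,0],[0,0,0],[0,0,0],[0,0,0],[0,0,0],[0,0,0]], fingers=[-1,-1,-1,-1,-1,-1])

```text
time: 17.2
ee_pos: [472.9, 66.8, 71.1]
tcp_rot: [[-0.997, 0.082, -0.002], [0.082, 0.997, 0.0], [0.002, 0.0, -1.0]]
contact_force: [-1.3, -0.2, -2.8]
gripper_width: 39.7
grasp_force: 30.0
```

```bash
python3 st.py
```

```text
17.2 [472.85  66.83  71.13] F [-1.26 -0.18 -2.83] M [-0.004  0.02   0.003] w 39.72 g 30.0 yaw -4.68 z [-2.e-03  2.e-04 -1.e+00]
17.25 [472.3   66.94  71.11] F [-0.56 -0.09 -2.07] M [ 0.01  -0.029 -0.013] w 39.8 g 30.0 yaw -4.68 z [-2.6e-03  3.0e-04 -1.0e+00]
```

Call:
servo_tool(translation=[[0.008,-0.0006,0.0006],[0.016,-0.0013,0.0006],[0.022,-0.0018,0.0006],[0.022,-0.0018,0.0006],[0.022,-0.0018,0.0006]], angular=[[0,0,0],[0,0,0],[0,0,0],[0,0,0],[0,0,0]], fingers=[-1,-1,-1,-1,-1])

```text
time: 17.75
ee_pos: [491.4, 65.3, 71.8]
tcp_rot: [[-0.997, 0.082, -0.0], [0.082, 0.997, 0.0], [0.0, 0.0, -1.0]]
contact_force: [-0.2, 0.1, -2.2]
gripper_width: 40.0
grasp_force: 30.0
```

```bash
python3 st.py
```

```text
17.75 [491.42  65.3   71.81] F [-0.16  0.1  -2.2 ] M [ 0.029 -0.002  0.008] w 39.96 g 30.0 yaw -4.68 z [-3.e-04  0.e+00 -1.e+00]
17.8 [491.14  65.35  71.77] F [ 0.29 -0.46 -1.85] M [ 0.041  0.029 -0.003] w 39.67 g 30.0 yaw -4.68 z [-7.e-04  1.e-04 -1.e+00]
```

Call:
servo_tool(translation=[[0.005,-0.0004,0],[0.01,-0.0008,0],[0.015,-0.0012,0],[0.015,-0.0012,0]], angular=[[0,0,0],[0,0,0],[0,0,0],[0,0,0]], fingers=[-1,-1,-1,-1])

```text
time: 18.2
ee_pos: [504.7, 64.2, 71.9]
tcp_rot: [[-0.997, 0.082, 0.002], [0.082, 0.997, -0.0], [-0.002, -0.0, -1.0]]
contact_force: [0.1, -0.3, -2.4]
gripper_width: 39.7
grasp_force: 30.0
```

Call:
servo_tool(translation=[[0.004,-0.0003,0],[0.008,-0.0006,0],[0.0115,-0.0009,0],[0.0115,-0.0009,0]], angular=[[0,0,0],[0,0,0],[0,0,0],[0,0,0]], fingers=[-1,-1,-1,-1])

```text
time: 18.6
ee_pos: [511.8, 63.7, 71.8]
tcp_rot: [[-0.997, 0.081, -0.002], [0.081, 0.997, 0.0], [0.002, -0.0, -1.0]]
contact_force: [-2.8, 0.2, 0.1]
gripper_width: 39.7
grasp_force: 30.0
```

```bash
python3 st.py
```

```text
18.6 [511.76  63.73  71.78] F [-2.84  0.19  0.08] M [-0.055  0.297  0.019] w 39.73 g 30.0 yaw -4.67 z [-2.3e-03  2.0e-04 -1.0e+00]
18.65 [511.7   63.75  71.79] F [-2.96  0.05  0.44] M [ 0.042  0.368 -0.044] w 39.94 g 30.0 yaw -4.67 z [-2.e-03  1.e-04 -1.e+00]
```

Call:
servo_tool(translation=[[0.003,-0.0002,0],[0.006,-0.0004,0],[0.006,-0.0004,0]], angular=[[0,0,0],[0,0,0],[0,0,0]], fingers=[-1,-1,-1])

```text
time: 18.95
ee_pos: [514.2, 63.8, 71.4]
tcp_rot: [[-0.997, 0.081, -0.007], [0.081, 0.997, 0.001], [0.007, 0.0, -1.0]]
contact_force: [-2.9, -0.1, 0.2]
gripper_width: 39.7
grasp_force: 30.0
```

```bash
python3 - <<'E'
from st import *
show()
im,C=look("top",["mouth","sleeve_grip"],"t7")
E
```

```text
18.95 [514.17  63.75  71.44] F [-2.89 -0.15  0.16] M [0.133 0.506 0.01 ] w 39.75 g 30.0 yaw -4.66 z [-6.7e-03  6.0e-04 -1.0e+00]
19.0 [515.37  63.64  71.56] F [-3.41  0.07  0.14] M [ 0.048  0.588 -0.037] w 39.89 g 30.0 yaw -4.67 z [-4.1e-03  4.0e-04 -1.0e+00]
mouth [([489.6, -115.8, 0.7], 0.74)]
sleeve_grip [([536.0, 431.1, -0.2], 0.24)]
```

Call:
servo_tool(translation=[[0.003,-0.0002,0],[0.006,-0.0004,0],[0.006,-0.0004,0],[0.006,-0.0004,0]], angular=[[0,0,0],[0,0,0],[0,0,0],[0,0,0]], fingers=[-1,-1,-1,-1])

```text
time: 19.55
ee_pos: [516.4, 63.6, 70.9]
tcp_rot: [[-0.997, 0.081, -0.013], [0.081, 0.997, 0.001], [0.013, -0.0, -1.0]]
contact_force: [-11.2, 0.4, 3.0]
gripper_width: 39.7
grasp_force: 30.0
```

```bash
python3 - <<'E'
from st import *
show()
im,C=look("scene",["sleeve_grip","slim_spout_grip"],"s7")
cv2.imwrite("pics/c7.png",cv2.resize(im[140:260,240:400],(640,480)))
E
```

```text
19.55 [516.36  63.62  70.93] F [-11.25   0.36   2.97] M [ 0.073  1.653 -0.095] w 39.66 g 30.0 yaw -4.66 z [-0.0128  0.001  -0.9999]
19.6 [516.35  63.62  70.9 ] F [-10.86   0.74   2.91] M [ 0.08   1.667 -0.036] w 39.82 g 30.0 yaw -4.66 z [-0.0128  0.001  -0.9999]
sleeve_grip [([570.6, 62.9, 74.2], 0.53), ([552.9, 66.0, 75.7], 0.19), ([582.2, -296.7, 4.5], 0.17)]
slim_spout_grip [([550.2, 67.2, 78.4], 0.56), ([510.1, 65.6, 72.5], 0.51)]
```

View pics/c7.png

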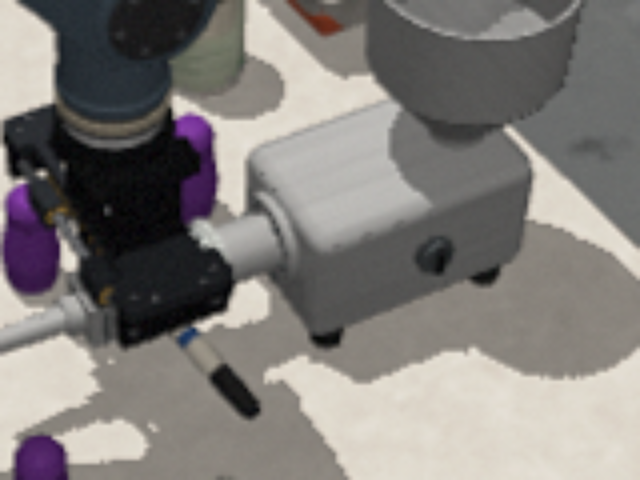

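The crop shows the sleeve gone forward, with bare tube visible behind it at (250,250). The axial force has risen to a hard stop at x = 516.4. I relax the push and check that the plug holds.

Call:
servo_tool(translation=[[-0.004,0.0003,0],[-0.008,0.0006,0],[-0.011,0.0009,0],[-0.011,0.0009,0]], angular=[[0,0,0],[0,0,0],[0,0,0],[0,0,0]], fingers=[-1,-1,-1,-1])

```text
time: 20.15
ee_pos: [514.3, 63.6, 72.1]
tcp_rot: [[-0.997, 0.082, 0.002], [0.082, 0.997, -0.0], [-0.002, -0.0, -1.0]]
contact_force: [-2.0, 0.7, -1.4]
gripper_width: 39.7
grasp_force: 30.0
```

```bash
python3 st.py
```

```text
20.15 [514.3   63.57  72.06] F [-2.01  0.68 -1.37] M [ 0.042  0.202 -0.022] w 39.66 g 30.0 yaw -4.68 z [ 1.7e-03 -2.0e-04 -1.0e+00]
20.2 [514.13  63.61  71.97] F [-0.43 -0.02 -1.89] M [-0.007  0.174 -0.035] w 39.93 g 30.0 yaw -4.68 z [ 1.2e-03 -1.0e-04 -1.0e+00]
```

Call:
servo_tool(translation=[[-0.002,0.0002,0],[-0.003,0.0003,0],[-0.003,0.0003,0]], angular=[[0,0,0],[0,0,0],[0,0,0]], fingers=[-1,-1,-1])

```text
time: 20.5
ee_pos: [512.7, 63.7, 72.1]
tcp_rot: [[-0.997, 0.082, 0.003], [0.082, 0.997, -0.0], [-0.004, -0.0, -1.0]]
contact_force: [2.0, -0.4, -1.5]
gripper_width: 40.1
grasp_force: 30.0
```

```bash
python3 st.py
```

```text
20.5 [512.72  63.73  72.07] F [ 2.   -0.4  -1.47] M [-0.01  -0.273  0.008] w 40.05 g 30.0 yaw -4.69 z [ 3.5e-03 -3.0e-04 -1.0e+00]
20.55 [512.71  63.74  72.05] F [ 1.43  0.04 -1.96] M [-0.009 -0.398  0.026] w 39.42 g 30.0 yaw -4.68 z [ 3.4e-03 -3.0e-04 -1.0e+00]
```

Call:
servo_tool(translation=[[0.004,-0.0003,0],[0.008,-0.0006,0],[0.012,-0.0009,0],[0.014,-0.0011,0],[0.014,-0.0011,0]], angular=[[0,0,0],[0,0,0],[0,0,0],[0,0,0],[0,0,0]], fingers=[-1,-1,-1,-1,-1])

```text
time: 21.05
ee_pos: [516.3, 63.8, 70.9]
tcp_rot: [[-0.997, 0.081, -0.013], [0.081, 0.997, 0.001], [0.013, 0.0, -1.0]]
contact_force: [-8.9, -0.4, 1.9]
gripper_width: 39.3
grasp_force: 30.0
```

```bash
python3 - <<'E'
from st import *
show()
im,C1=look("scene",[],"s8")
C0=cloud("scene",np.load("scene0.npy"))
for nm,C in (("before",C0),("now",C1)):
    x,y,z=C[...,0],C[...,1],C[...,2]
    P=C[(x>560)&(x<636)&(abs(y-57)<40)&(z>60)&(z<112)]
    print(nm,[(a,len(q),round(float(q[:,2].max()),1)) for a in range(560,632,4) for q in [P[(P[:,0]>=a)&(P[:,0]<a+4)]] if len(q)])
E
```

```text
21.05 [516.33  63.76  70.94] F [-8.85 -0.45  1.88] M [ 0.072  1.235 -0.048] w 39.26 g 30.0 yaw -4.66 z [-0.0131  0.0011 -0.9999]
21.1 [516.35  63.75  70.96] F [-9.36  0.39  1.3 ] M [ 0.104  1.253 -0.083] w 39.68 g 30.0 yaw -4.66 z [-0.0129  0.0011 -0.9999]
before [(560, 31, 102.5), (564, 29, 103.4), (568, 22, 101.7), (572, 29, 105.6), (576, 31, 101.6), (580, 39, 104.9), (584, 31, 105.9), (588, 13, 102.4), (592, 13, 96.7), (596, 19, 97.5), (600, 26, 97.8), (604, 20, 98.4), (608, 22, 97.9), (612, 20, 100.3), (616, 20, 95.1), (620, 22, 97.4), (624, 42, 106.0), (628, 57, 110.1)]
now [(576, 4, 102.0), (580, 11, 106.2), (584, 20, 105.6), (588, 12, 103.3), (592, 15, 102.5), (596, 19, 96.4), (600, 22, 96.6), (604, 18, 95.8), (608, 25, 98.9), (612, 22, 100.3), (616, 23, 99.2), (620, 19, 97.4), (624, 35, 103.3), (628, 70, 108.6)]
```

Call:
servo_tool(translation=[[-0.002,0.0002,0],[-0.003,0.0002,0],[-0.003,0.0002,0]], angular=[[0,0,0],[0,0,0],[0,0,0]], fingers=[-1,-1,-1])

```text
time: 21.45
ee_pos: [516.3, 63.7, 71.2]
tcp_rot: [[-0.997, 0.081, -0.008], [0.081, 0.997, 0.001], [0.008, 0.0, -1.0]]
contact_force: [-5.7, 0.6, 0.1]
gripper_width: 39.5
grasp_force: 30.0
```

```bash
python3 st.py
```

```text
21.45 [516.33  63.72  71.21] F [-5.65  0.63  0.06] M [ 0.096  0.877 -0.044] w 39.54 g 30.0 yaw -4.67 z [-7.7e-03  8.0e-04 -1.0e+00]
21.5 [516.34  63.7   71.22] F [-6.98  0.69  0.99] M [ 0.08   0.914 -0.004] w 39.93 g 30.0 yaw -4.68 z [-7.8e-03  8.0e-04 -1.0e+00]
```

Call:
servo_tool(translation=[[0,0,0],[0,0,0],[0,0,0],[0,0,0],[0,0,0],[0,0,0]], angular=[[0,0,0],[0,0,0],[0,0,0],[0,0,0],[0,0,0],[0,0,0]], fingers=[0,0.2,0.5,0.7,0.7,0.7])

```text
time: 22.1
ee_pos: [520.1, 63.2, 71.9]
tcp_rot: [[-0.997, 0.082, 0.001], [0.082, 0.997, -0.0], [-0.001, -0.0, -1.0]]
contact_force: [0.2, -0.1, -0.4]
gripper_width: 71.3
grasp_force: 0.0
```

```bash
python3 st.py
```

```text
22.1 [520.13  63.17  71.92] F [ 0.23 -0.11 -0.37] M [ 0.027 -0.02  -0.03 ] w 71.31 g 0.0 yaw -4.68 z [ 5.e-04 -1.e-04 -1.e+00]
22.15 [520.01  63.19  71.87] F [ 0.43 -0.37 -0.16] M [0.002 0.054 0.035] w 72.06 g 0.0 yaw -4.68 z [ 3.e-04 -0.e+00 -1.e+00]
```

Now I retreat: straight up to clear the spout, then away towards the robot, and look.

Call:
servo_tool(translation=[[0,0,0.03],[0,0,0.08],[0,0,0.14],[0,0,0.18],[-0.05,0,0.2],[-0.08,0,0.2],[-0.08,0,0.2]], angular=[[0,0,0],[0,0,0],[0,0,0],[0,0,0],[0,0,0],[0,0,0],[0,0,0]], fingers=[0.7,0.7,0.7,0.7,0.7,0.7,0.7])

```text
time: 22.85
ee_pos: [451.9, 63.8, 232.2]
tcp_rot: [[-0.997, 0.081, -0.003], [0.081, 0.997, 0.0], [0.003, 0.0, -1.0]]
contact_force: [0.3, -0.1, -0.9]
gripper_width: 73.9
grasp_force: 0.0
```

Call:
servo_tool(translation=[[0,0.06,0.02],[-0.02,0.12,0.02],[-0.02,0.18,0.02],[-0.02,0.24,0.02],[-0.02,0.28,0.02],[-0.02,0.28,0.02]], angular=[[0,0,0],[0,0,0],[0,0,0],[0,0,0],[0,0,0],[0,0,0]], fingers=[0.7,0.7,0.7,0.7,0.7,0.7])

```text
time: 23.45
ee_pos: [440.7, 291.3, 247.6]
tcp_rot: [[-0.997, 0.077, 0.002], [0.077, 0.997, 0.002], [-0.002, 0.002, -1.0]]
contact_force: [-0.2, -0.5, -0.3]
gripper_width: 73.7
grasp_force: 0.0
```

```bash
python3 - <<'E'
from st import *
show(1)
crops=[]
for cam,(r,c) in (("scene",((150,285),(225,405))),("top",((150,285),(200,380)))):
    im,C1=look(cam,["sleeve_grip","slim_spout_flange","slim_spout_grip","salt_shaker","fan_spout","marker","ramekin_1"],cam[0]+"9")
    crops.append(cv2.resize(im[r[0]:r[1],c[0]:c[1]],(400,300),interpolation=cv2.INTER_CUBIC))
    C0=cloud(cam,np.load(cam+"0.npy"))
    for nm,C in (("before",C0),("now",C1)):
        x,y,z=C[...,0],C[...,1],C[...,2]
        P=C[(x>470)&(x<616)&(abs(y-57)<40)&(z>80)&(z<112)]
        print(nm,[(a,len(q),round(float(np.percentile(q[:,2],95)),1)) for a in range(472,616,4) for q in [P[(P[:,0]>=a)&(P[:,0]<a+4)]] if len(q)])
cv2.imwrite("pics/c9.png",np.hstack(crops))
E
```

```text
23.45 [440.67 291.28 247.61] F [-0.24 -0.52 -0.31] M [ 0.041 -0.01   0.008] w 73.7 g 0.0 yaw -4.4 z [ 0.0019  0.002  -1.    ]
sleeve_grip [([571.5, 60.6, 74.8], 0.9), ([546.8, 64.0, 76.3], 0.24)]
slim_spout_flange [([549.2, 65.7, 74.8], 0.57)]
slim_spout_grip []
salt_shaker [([424.5, 150.3, -1.2], 0.92), ([407.1, -23.4, -1.1], 0.9), ([488.1, -111.9, -2.5], 0.72), ([640.6, 175.5, -0.6], 0.64), ([509.4, 171.3, -1.3], 0.6), ([531.9, 435.8, 2.1], 0.15)]
fan_spout [([471.0, -309.0, -1.8], 0.74)]
marker [([568.2, 41.1, 2.6], 0.65)]
ramekin_1 [([537.2, 435.4, 1.7], 0.92), ([583.3, -297.5, 4.4], 0.72)]
before [(472, 13, 89.6), (476, 12, 89.0), (480, 14, 92.0), (484, 16, 90.7), (488, 11, 89.7), (492, 11, 88.9), (496, 3, 87.1), (544, 30, 102.9), (548, 39, 104.5), (552, 21, 104.3), (556, 20, 102.5), (560, 25, 101.4), (564, 24, 102.2), (568, 17, 100.8), (572, 22, 103.6), (576, 26, 101.1), (580, 29, 103.6), (584, 29, 105.6), (588, 11, 102.3), (592, 9, 96.7), (596, 16, 95.8), (600, 19, 97.6), (604, 16, 96.3), (608, 17, 97.0), (612, 18, 97.8)]
now [(472, 3, 83.3), (476, 6, 85.0), (480, 8, 91.9), (4
[... 1430 characters left out ...]
.2), (600, 20, 97.1), (604, 23, 98.1), (608, 21, 96.4), (612, 19, 98.1)]
now [(472, 1, 80.7), (476, 10, 83.6), (480, 7, 83.1), (484, 12, 90.3), (488, 16, 91.8), (492, 28, 92.5), (496, 17, 92.3), (500, 28, 92.8), (504, 16, 94.9), (508, 29, 93.1), (512, 16, 94.0), (516, 29, 94.0), (520, 16, 95.8), (524, 28, 94.8), (528, 15, 94.8), (532, 29, 95.1), (536, 14, 94.7), (540, 22, 94.3), (544, 10, 88.8), (548, 32, 105.1), (552, 35, 107.0), (556, 23, 103.3), (560, 34, 104.4), (564, 25, 104.0), (568, 28, 103.2), (572, 26, 104.2), (576, 29, 103.0), (580, 29, 104.5), (584, 37, 105.2), (588, 27, 105.9), (592, 15, 102.8), (596, 22, 97.8), (600, 21, 97.6), (604, 24, 98.8), (608, 21, 98.7), (612, 18, 100.1)]
```

View pics/c9.png

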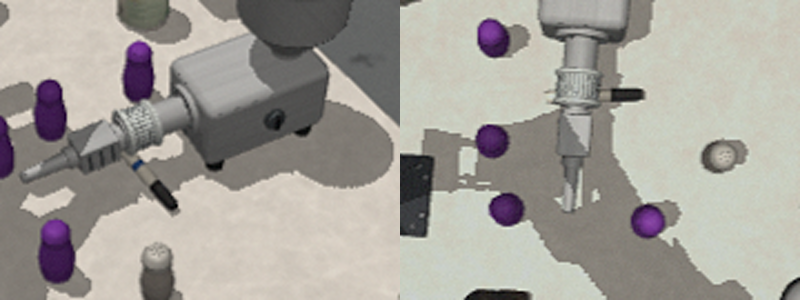

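The left crop shows the slim spout (95,150) seated in the coupler and the sleeve (135,125) fully forward, with the same rim profile in depth as at the start. The shaker stands upright at (157,265), and the marker, fan spout and ramekins have not moved. I hand it in.

```bash
python3 -c "
from bench import robot
print(robot.job_done())"
```

```text
the job is handed in; nothing more can be done
None
```

The slim spout is seated in the coupler with the sleeve sprung fully home over it, the shaker stands upright off to the side, nothing else was shifted, and the job is handed in at about 24 s; a light pull before I pressed the plug home for the last time drew it back about 3.6 mm, so I did not prove that the lock holds.

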